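Hang the bin on the rail and lay the checked shaft in it

TASK

Hang the empty yellow bin in the free bay of the bin rail, the one under the yellow card: with the bin's front tipped up, hook its rear lip over the rail, then swing it gently down until it hangs flat, centred in the bay, and let go of it. Then take the checked shaft off the V-blocks and lay it flat on the floor of the hung bin without dropping it. Do not drop or force the bin, and leave the other bins and the things on the bench where they are.

Things in the scene. Friction and masses are not known exactly. Their poses are not given: they have to be found in the camera images.
- bin: Empty yellow plastic hang-bin, 0.18 kg, standing on the bench (sizes in mm): 170 long (x) x 100 wide (y), back 64 high, sides 50 high, open on top. Origin on its underside, 85 before the outer face of its back; x points to its back, z up. Walls and floor 4 thick. Its front wall slopes outward 25 degrees from vertical: outer face from (x -85, z 50) down to (x -62, z 0).
- bin_rim (a point): Where to pinch the yellow bin: middle of its thick front rim (x -75, z 40.3 in the bin's frame). The rim is the top 26 mm of the front wall measured down the slope, 10 mm thick, 100 wide, flat faces in line with the 25 degree slope; one finger goes inside the bin, one outside. This point is 13 down the slope from the top edge, mid-thickness.
- bin_lip (a point): Middle of the tip of the yellow bin's rear lip (x +101, y 0, z 50 mm in the bin's frame). At the top of the back a ledge, 90 wide, 4 thick (z 60 to 64), runs 18 rearward and ends in this down-turned lip, 4 thick. The slot between back (x +85) and lip (x +99), open downward, is 14 wide and 10 deep.
- bin_floor (a point): Middle of the yellow bin's inner floor (x +12, y 0, z 4 mm in the bin's frame). The inner floor runs from x -57 to +81 and is 92 wide; the shaft fits lengthwise along x.
- rack: Aluminium bin rack, fixed. Origin on the bench below the rail's middle; bins hang on its -x side, y along the rail, z up (mm). Three bays at y -125, 0, +125. A hung bin has its ledge on the rail's top edge, its lip behind the rail, its back against the rail's foot: bin origin at x -97, z 90, axes parallel. Posts at y -210 and +210, 208 high; header strip 34 behind the rail, z 172 to 194.
- rail_top (a point): Middle of the rail's top edge (rack x 0, y 0, z 150 mm). The rail is an upright strip 4 thick (x -2 to +2), 450 long, free behind. Its foot (z 92 to 116) stands forward to x -12, so a bin goes on only with its front tipped up and its bottom swung out to -x: 10 to 20 degrees is easy.
- card: Yellow card, 60 wide x 40 high, clipped to the header strip above the free bay, fixed. Its origin is not on the card but on the bench, straight below the origin of a bin hung in the middle of that bay (x -97 mm in the rack's frame); the card itself is 131 mm behind that, at height 182 to 222. Axes parallel to the rack's.
- shaft: Checked steel shaft with black ends, 12 diameter x 120 long, about 0.1 kg, lying in the two V-blocks. Origin at its centre, x along it. Its axis lies 74.4 above the bench.
- station: Run-out station, fixed: dark steel plate 220 (x) x 300 (y) x 40 high, origin under its centre on the bench. Two grey V-blocks 18 x 44, tops at height 82, at x = +/-42, y = +60, carry the shaft along x; 66 of the shaft is free between them. A dial indicator on a magnetic base stands at y = -100, turned aside, up to 210 high.
- bin_blue: Blue bin with shafts, hanging in one bay, same size and frame as the yellow bin; leave alone.
- bin_red: Red bin, hanging in one bay, same size and frame; leave alone.
- shaft_next: Another shaft, 12 x 120, origin under its middle, lying on a cardboard mat 4 thick on the bench; leave alone.
- marker: White marker pen with black cap, 17 x 135, origin under its middle, lying on the cardboard mat; leave alone.
- caliper: Steel caliper, 200 long, origin under its middle, lying on the bench; leave alone.

How it is judged:
By the outcome, as a careful person would: the job done as asked, in the order asked, and still so for the second after the job is handed in, with the robot touching nothing.
It also fails if it takes over 58 s, if anything falls off the work surface, if the arm or the gripper's body presses on something with over 40 N, if the wrist force passes 120 N, or if a joint passes its speed limit or range.

ROBOT

A 6-joint arm with a two-finger parallel gripper is mounted at the origin on the work surface. World frame = base frame: x ahead of the robot, y to its left, z up, the work surface at z = 0. Lengths are in m, angles in degrees, forces in N, time in s.
With the tool pointing down it reaches from about 0.4 to 0.825 m from the base axis. Payload 7 kg.
Tool frame: the origin (TCP) lies midway between the tips of the shut fingers; the grasp point (between the pads) lies r.grip_depth behind it (r.grip_depth is the distance from the TCP to the grasp point, in m); z points along the fingers, y is the line along which they close (so a half turn about z gives the same grasp; the last joint's range is limited). The gripper opens to 88 mm and grips with 3 to 60 N. Pads are 19 mm wide; open, the fingers measure 130 mm over their backs; the gripper's body (78 mm by 193 mm) begins 47 mm behind the grasp point.
Start: joints at [-53.852, 20.546, 0.682, 0, -70.136, -16.507], TCP at [0.227, -0.636, 0.227] pointing down, gripper open.
Joint ranges: [-176.03, 176.03], [-82.01, 121.73], [-58.28, 71.71], [-173.87, 95.51], [-174.79, -0.11], [-173.66, 173.66]. Speed limits (degrees/s): [136.94, 136.94, 172.46, 180, 180, 180].

INTERFACE

Orientations are given as [roll, pitch, yaw] about the fixed x, y, z axes, in that order (R = Rz(yaw) Ry(pitch) Rx(roll)).
In Python, from plant import r gives the robot as it stands.
- The arm moves only by the shell command python3 drive.py [OPENING] [FORCE], which reads ROWS from standard input. ROWS is 1 to 12 rows, one to a line, with the numbers parted by spaces; each row has 6 numbers: dx, dy, dz in units of 100 mm, then a rotation vector rx, ry, rz in units of 10 degrees; each row is the pose to reach, as a shift and turn from the pose commanded when the command began, along the tool's axes at that moment; what a row does not reach only later rows make up. A row lasts 1/12 s, in which the tool goes at most 0.0417 m and 7.16 degrees, less where a joint would pass 70% of its speed; a pose out of reach is approached as far as the arm can. OPENING is the finger opening in m, set as the command begins (- or left out keeps the last). The fingers move at their own pace and stop on an object; FORCE is the grip in N (left out, the last holds). Time passes only in rows, so rows that do not move let the fingers close. It prints the time, the measured TCP pose, the force, the opening and the grip force at its end. Input that does not fit is refused with a message, and nothing moves.
- r.get_state(): the state, without advancing time (a new reading comes with each control period).
- r.capture(name): name is "side" or "top" or "wrist"; returns a dict with "frame" (480x640x3 uint8, red, green, blue), "z_map" (480x640 float32, m along the optical axis (not along the pixel's ray), 0 where there is no reading), "fx", "fy", "cx", "cy" (pixels), "cam_to_world" (4x4, takes a point from camera to world coordinates). Camera axes: x right, y down, z forward; pixel columns grow to the right and rows downward; lengths in m; the calibration is good to about 2 mm. A picture is of the moment at which its call begins.
- r.close_job(): hands the job in; it is judged then, once.
The state is a dict: "time_s": time; "joints": joint angles; "qd": joint speeds; "joint_torque": joint torques, N m; "tcp_pos": TCP position; "eef_rot": TCP orientation; "contact_force": force on the tool from outside, world axes, zero at the start; "moment": the same for the moment, N m; "gripper_width": finger opening in m; "gripper_force": force on a finger pad.
Only numpy, scipy, OpenCV 4.12 (cv2) and the standard library are available. Lean on these libraries where they do the work, as an engineer would, in place of code of your own. Each camera call takes 0.05 s, during which the arm holds its last target. There are 200 camera calls.

## Working session

There is one attempt and no reset: what is moved stays moved. The work goes in short steps, Python scripts to look and compute and a shell command to move; the robot and the scene stay as the last step left them, time stands still between calls to the robot, and variables do not carry over. Pictures are saved under pics/ and viewed, at most 10 in all, crops included, and the job is handed in when it is done.

```bash
ls; mkdir -p pics; python3 - <<'E'
from plant import r
import cv2,numpy as np
print(r.grip_depth, r.get_state())
for n in("side","top"):
    c=r.capture(n); cv2.imwrite(f"pics/{n}0.png",c["frame"][:,:,::-1]); np.savez(f"{n}0.npz",**c)
    print(n,c["fx"],c["cx"],c["cy"],np.round(c["cam_to_world"],3).tolist())
E
```

```text
drive.py
pics
plant.py
0.0188 {'time_s': 0.0, 'joints': array([-5.38536228e+01,  2.05883609e+01,  6.32874229e-01, -1.95928278e-02,
       -7.01378237e+01, -1.65070795e+01]), 'qd': array([ 0.02979092, -0.04129318,  0.02461983,  0.0752614 ,  0.02416181,
        0.04069901]), 'joint_torque': array([ 1.08488846e-04, -5.82706475e+01,  2.93060589e+01,  6.99741259e+00,
        6.76023628e-03, -2.32443081e-04]), 'tcp_pos': array([ 0.22666159, -0.63526389,  0.22565224]), 'eef_rot': array([ 1.79905302e+02, -8.85553332e-03, -1.60367367e+02]), 'contact_force': array([ 0.34938383,  0.30790446, -0.75603602]), 'moment': array([-0.0628365 ,  0.02615411, -0.02303355]), 'gripper_force': 0.0, 'gripper_width': 0.08778391353996919}
side 507.6135325766967 317.1455319850423 238.77861871829197 [[-0.861, -0.329, 0.387, 0.174], [-0.508, 0.563, -0.652, 0.65], [-0.003, -0.758, -0.652, 0.767], [0.0, 0.0, 0.0, 1.0]]
top 493.8709277851266 327.01588247765795 242.5804768472424 [[-0.003, -0.984, 0.18, 0.405], [-1.0, 0.007, 0.018, -0.014], [-0.019, -0.179, -0.984, 1.069], [0.0, 0.0, 0.0, 1.0]]
```
View pics/top0.png

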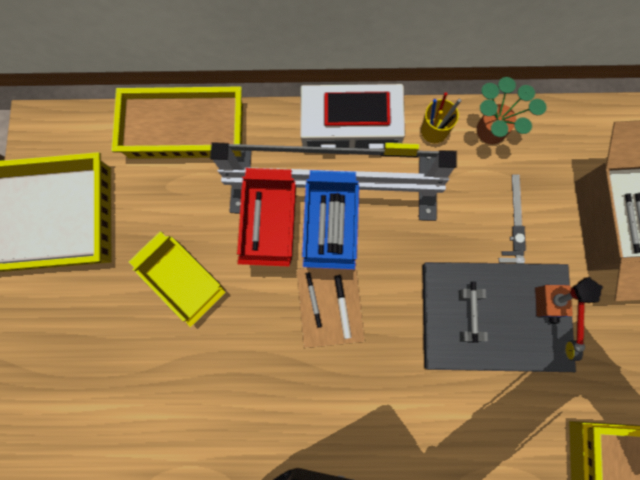

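View pics/side0.png

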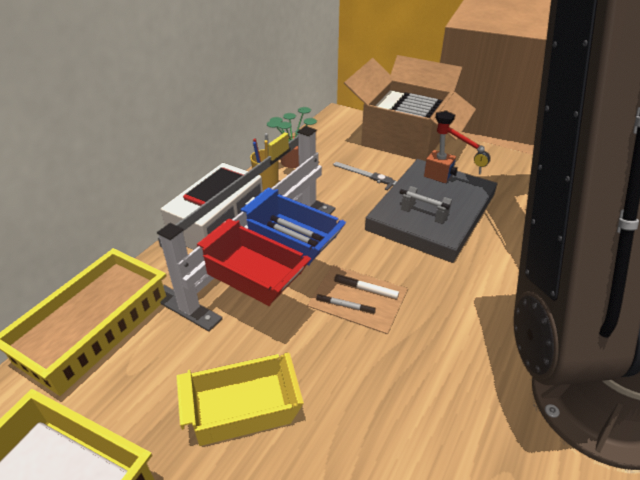

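The top view shows the yellow bin at about px (178,280), with its lip toward the upper left. The red and blue bins hang at (267,217) and (331,220). The free bay is under the card at (402,149), and the shaft is at (474,311). Next I'll fit the poses.

```bash
cat > h.py <<'E'
import numpy as np, cv2
from scipy.optimize import least_squares
from scipy.spatial.transform import Rotation as Ro
def cloud(c):
    z=c["z_map"]; v,u=np.nonzero(z>0); d=z[v,u]
    p=np.c_[(u-c["cx"])/c["fx"]*d,(v-c["cy"])/c["fy"]*d,d]
    T=c["cam_to_world"]; return p@T[:3,:3].T+T[:3,3], cv2.cvtColor(c["frame"],cv2.COLOR_RGB2HSV)[v,u].astype(int), np.c_[u,v]
B=[(-62,85,-50,50,0,4),(-80,85,46,50,0,50),(-80,85,-50,-46,0,50),(81,85,-50,50,0,64),(81,103,-45,45,60,64),(99,103,-45,45,50,64)]
def box(p,b):
    b=np.array(b,float).reshape(3,2); q=np.abs(p-b.mean(1))-(b[:,1]-b[:,0])/2
    return np.linalg.norm(np.maximum(q,0),axis=1)+np.minimum(q.max(1),0)
def sdf(p): # p in mm in bin frame
    s,c=np.sin(np.radians(25)),np.cos(np.radians(25))
    q=p-[-85,0,50]; f=np.c_[q[:,0]*c+q[:,2]*s, p[:,1], q[:,0]*s-q[:,2]*c]  # inward, y, down slope
    return np.min([box(p,b) for b in B]+[box(f,(0,4,-50,50,0,55)),box(f,(0,10,-50,50,0,26))],axis=0)
def fitbin(P,x0,full=False):
    # x: mm x,y,z, deg yaw[,pitch,roll]
    def res(x):
        R=Ro.from_euler('xyz',[x[5] if full else 0,x[4] if full else 0,x[3]],degrees=True)
        return sdf(R.inv().apply(P*1e3-x[:3]))
    s=least_squares(res,x0,loss='soft_l1',f_scale=2.); return s.x, np.median(np.abs(s.fun))
def delta(pos,rpy,st):
    R0=Ro.from_euler('xyz',st["eef_rot"],degrees=True); R1=Ro.from_euler('xyz',rpy,degrees=True) if not isinstance(rpy,Ro) else rpy
    return np.round(R0.inv().apply(np.array(pos)-st["tcp_pos"]),4), np.round(np.degrees((R0.inv()*R1).as_rotvec()),2)
E
cat > look.py <<'E'
from h import *
for n in("top","side"):
    c=np.load(n+"0.npz"); P,H,U=cloud(c); print(n)
    hue,s,v=H.T; x,y,z=P.T
    def rep(nm,m,yaws,z0):
        Q=P[m]; m0=Q.mean(0)*1e3; best=min((fitbin(Q,[m0[0],m0[1],z0,a]) for a in yaws),key=lambda t:t[1]); print(nm,m.sum(),np.round(best[0],1),round(best[1],2))
    ye=(abs(hue-29)<7)&(s>130)&(v>60)
    if n=="top": my=ye&(abs(U[:,0]-178)<60)&(abs(U[:,1]-280)<60)
    else: my=ye&(abs(U[:,0]-240)<75)&(abs(U[:,1]-398)<52)
    my&=z>0.003
    rep("yellow",my,(30,60,-140,-50,130),0)
    near=(abs(x-.55)<.25)&(abs(y)<.3)&(z>.08)
    rep("blue",near&(abs(hue-112)<10)&(s>150),(0,180),90)
    rep("red",near&((hue<5)|(hue>175))&(s>150)&(y>0),(0,180),90)
    mc=ye&(z>.17)&(z<.235)&(y<0.05)&(x>.5)
    if mc.sum(): print("card",mc.sum(),P[mc].min(0),P[mc].max(0),P[mc].mean(0))
    ms=(z>.068)&(z<.084)&((abs(U-[474,311])<[18,36]).all(1) if n=="top" else (abs(U-[427,202])<[30,16]).all(1))
    Q=P[ms]; print("station top pts",ms.sum(),Q.mean(0),Q.min(0),Q.max(0))
    for zl in(.07,.0765): 
        q=Q[Q[:,2]>zl]; 
        if len(q)>5:
            w,V=np.linalg.eigh(np.cov(q[:,:2].T)); print(zl,len(q),q.mean(0),np.degrees(np.arctan2(V[1,1],V[0,1])))
    mt=(z>.199)&(z<.215)&(x>.5)&(abs(y)<.4)&(v<80)
    q=P[mt]
    for sg in(1,-1):
        k=q[(q[:,1]-.0)*sg>0.1]
        if len(k): print("post",len(k),np.median(k,0),k.min(0),k.max(0))
    mr=(z>.146)&(z<.154)&(s<60)&(v>90)&(x>.5)&(x<.75)&(y<-.1)&(y>-.3)
    q=P[mr]
    if len(q)>10: f=np.polyfit(q[:,1],q[:,0],1); print("rail",len(q),f,q.min(0),q.max(0), np.percentile(q[:,0]-np.polyval(f,q[:,1]),[2,50,98]))
E
python3 look.py
```

```text
top
yellow 3409 [512.8 310.8   0.7  45.8] 0.73
blue 3676 [611.6  -4.3  91.1  -2.7] 0.89
red 4721 [617.4 120.3  91.2  -2.6] 0.85
card 395 [ 0.73048748 -0.16526925  0.18141441] [ 0.74275825 -0.10485249  0.22774207] [ 0.73496693 -0.13453     0.21101081]
station top pts 706 [ 0.44283145 -0.28704509  0.07801318] [ 0.38640281 -0.310983    0.06812917] [ 0.50629485 -0.26372757  0.08393381]
0.07 693 [ 0.44253649 -0.28721927  0.07818463] 179.07733621219424
0.0765 520 [ 0.44327458 -0.28746542  0.07950213] 179.0161753559155
post 294 [0.73530299 0.19919505 0.20754358] [0.71977097 0.18362767 0.1997706 ] [0.75246068 0.21642759 0.21305082]
post 288 [ 0.71601647 -0.21747432  0.20744862] [ 0.70069149 -0.23282352  0.19911105] [ 0.73247284 -0.20243947  0.2125144 ]
rail 177 [0.04516142 0.7082829 ] [ 0.69601697 -0.23143428  0.14600177] [ 0.70635867 -0.10025     0.15375273] [-0.00241365 -0.0001473   0.00272042]
side
yellow 7968 [511.8 311.    2.4  45.7] 0.72
blue 1156 [611.1  -2.9  92.3  -3. ] 0.82
red 5251 [613.1 120.6  92.   -2.8] 0.8
card 226 [ 0.72889121 -0.16383254  0.18649672] [ 0.74275935 -0.10362701  0.22670892] [ 0.73329714 -0.1309869   0.21176021]
station top pts 451 [ 0.43819303 -0.28338768  0.07871059] [ 0.38397296 -0.31256578  0.06818042] [ 0.50443642 -0.26153252  0.08397383]
0.07 432 [ 0.43862268 -0.28393377  0.07913814] 178.74895853453222
0.0765 350 [ 0.43964959 -0.28557028  0.08034363] 179.1931087783774
post 257 [0.73366281 0.20175055 0.20977588] [0.718347   0.18350346 0.20304947] [0.75349503 0.21798044 0.21299128]
post 105 [ 0.71536247 -0.21583691  0.20986372] [ 0.6992266  -0.23341484  0.20525152] [ 0.73277272 -0.20099773  0.21254702]
rail 168 [-0.04252198  0.69514133] [ 0.69358171 -0.22928234  0.14606933] [ 0.7299345  -0.10212666  0.15381522] [-0.00985193 -0.00200449  0.0245888 ]
```

```bash
cat > bin.py <<'E'
from h import *
def tool_from_bin(bx,by,bz,yaw,tilt,up=0.0):
    "tool pose holding the bin (nominal grasp); tilt = front up, deg; up = mm back along slope"
    Rb=Ro.from_euler('xyz',[0,tilt,yaw],degrees=True)
    z=np.array([np.sin(np.radians(25)),0,-np.cos(np.radians(25))]); x=np.array([0,-1,0]); 
    Rt=Ro.from_matrix(np.c_[x,np.cross(z,x),z])
    p=np.array([-.075,0,.0403])+z*(.0188-up/1e3)
    return np.array([bx,by,bz])+Rb.apply(p), Rb*Rt
E
python3 - <<'E'
from bin import *; from plant import r
st=r.get_state()
print(delta([.227,-.636,.38],st["eef_rot"],st),delta([.42,-.3,.38],[180,0,-130],st),delta([.45,-.02,.38],[180,0,-90],st))
p,R=tool_from_bin(.512,.311,0,45.8,0); print(p,R.as_euler('xyz',degrees=True))
E
```

```text
(array([-0.    , -0.0005, -0.1543]), array([0., 0., 0.])) (array([-0.2947,  0.2511, -0.154 ]), array([ 9.000e-02,  2.000e-02, -3.037e+01])) (array([-0.417 ,  0.5047, -0.1536]), array([ 8.000e-02,  5.000e-02, -7.037e+01]))
[0.46525175 0.26292772 0.02326141] [-1.55000000e+02  1.27222187e-14 -4.42000000e+01]
```

Careful with the scale: shifts go in units of 100 mm and turns go in units of 10 degrees. That gives: -0.26 m is -2.6, 0.26 m is 2.6, -48 degrees is -4.8.

```bash
echo '0 0 -0.4 0 0 0
0 0 -0.8 0 0 0
0 0 -1.2 0 0 0
-0.3 0.2 -1.5 0 0 0
-0.6 0.5 -1.54 0 0 -0.6
-0.85 0.8 -1.54 0 0 -1.2
-1.1 1.1 -1.54 0 0 -1.8
-1.4 1.4 -1.54 0 0 -2.4
-1.7 1.7 -1.54 0 0 -3
-2 2 -1.54 0 0 -3.6
-2.3 2.3 -1.54 0 0 -4.2
-2.6 2.6 -1.54 0 0 -4.8' | python3 drive.py 0.03 20
python3 - <<'E'
from bin import *; from plant import r
st=r.get_state()
z=lambda p,R,d:p-R.apply([0,0,d])
p,R=tool_from_bin(.512,.311,0,45.8,0)
print(delta([.43,.02,.36],[180,0,-100],st)); print(delta(z(p,R,.12),R,st)); print(st["joints"])
E
```

```text
time_s: 1.1
tcp_pos: [0.3828, -0.3049, 0.3805]
eef_rot: [180.0, 0.0, -112.1]
contact_force: [0.9, -1.0, 0.2]
gripper_width: 0.0303
gripper_force: 0.0
(array([-0.3188,  0.0783,  0.0205]), array([ 0.000e+00,  1.000e-02, -1.208e+01]))
(array([-0.5102,  0.1561,  0.2485]), array([ 21.98, -14.79, -66.74]))
[-1.54740823e+01 -1.09134442e+00 -6.25855654e+00 -1.00610323e-02
 -8.48340388e+01 -6.60024687e+00]
```

Scaled: -0.04 m is -0.4, 0.04 m is 0.4, 15 degrees is 1.5.

```bash
echo '-0.4 0.1 0 0 0 -0.2
-0.8 0.2 0 0 0 -0.4
-1.2 0.3 0 0 0 -0.8
-1.6 0.4 0 0 0 -1.2
-2 0.5 0 0.2 -0.1 -1.8
-2.4 0.6 0.1 0.5 -0.3 -2.4
-2.8 0.7 0.2 0.7 -0.5 -3
-3.2 0.8 0.4 1 -0.7 -3.6
-3.55 0.95 0.6 1.2 -0.9 -4.2
-3.9 1.05 0.8 1.5 -1.1 -4.8
-4.2 1.2 1 1.8 -1.2 -5.4
-4.5 1.3 1.2 2 -1.35 -6' | python3 drive.py
python3 - <<'E'
from bin import *; from plant import r
st=r.get_state()
z=lambda p,R,d:p-R.apply([0,0,d])
p,R=tool_from_bin(.512,.311,0,45.8,0)
print(delta(z(p,R,.1),R,st)); print(st["joints"])
E
```

```text
time_s: 2.1
tcp_pos: [0.4323, 0.1602, 0.2602]
eef_rot: [-156.8, 1.4, -50.9]
contact_force: [0.5, 0.1, -1.2]
gripper_width: 0.0301
gripper_force: 0.0
(array([-0.0505,  0.0138,  0.1547]), array([ 1.68, -1.48, -6.67]))
[ 46.33797148 -16.04335394 -38.4271762    2.28078912 -44.41283122
  -8.81411183]
```

Scaled: 0.1547 m is 1.547, 0.14 m is 1.4, -3 degrees is -0.3.

```bash
echo '-0.15 0.04 0.35 0.1 -0.07 -0.3
-0.3 0.08 0.7 0.17 -0.15 -0.67
-0.45 0.12 1.05 0.17 -0.15 -0.67
-0.505 0.138 1.4 0.17 -0.15 -0.67
-0.505 0.138 1.547 0.17 -0.15 -0.67
-0.505 0.138 1.547 0.17 -0.15 -0.67
-0.505 0.138 1.547 0.17 -0.15 -0.67' | python3 drive.py
python3 - <<'E'
from bin import *; from plant import r
st=r.get_state()
p,R=tool_from_bin(.512,.311,0,45.8,0)
print(delta(p,R,st)); print(st["joints"])
c=r.capture("wrist"); cv2.imwrite("pics/w1.png",c["frame"][:,:,::-1])
P,H,U=cloud(c); ye=(abs(H[:,0]-29)<7)&(H[:,1]>130)&(H[:,2]>60)&(P[:,2]>.003)&(np.linalg.norm(P[:,:2]-[.512,.311],axis=1)<.13)
print(ye.sum(), fitbin(P[ye],[512,311,0,45.8]))
E
```

```text
time_s: 2.68
tcp_pos: [0.4365, 0.2301, 0.1131]
eef_rot: [-155.4, 0.0, -44.5]
contact_force: [-1.2, 0.5, 0.6]
gripper_width: 0.0299
gripper_force: 0.0
(array([-0.0025, -0.0022,  0.0998]), array([ 0.42, -0.1 , -0.26]))
[ 52.47601485  -2.12794102 -54.78253436  12.63042858 -13.22817624
 -18.64371632]
27361 (array([513.79517094, 312.18338424,   0.97007639,  45.69719767]), np.float64(0.3932072738959711))
```

View pics/w1.png

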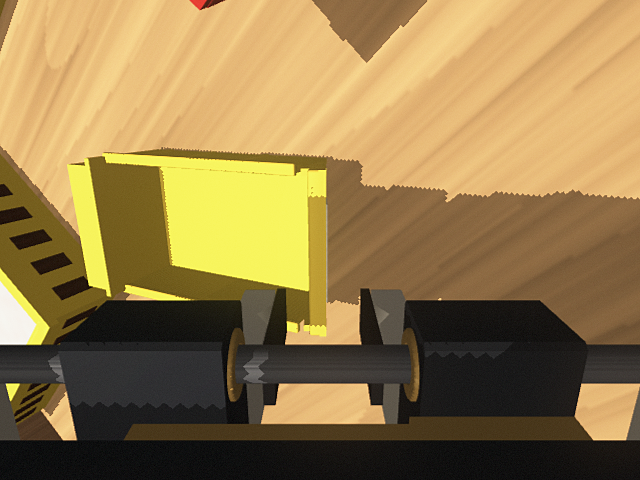

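```bash
python3 - <<'E'
from bin import *; from plant import r
st=r.get_state()
p,R=tool_from_bin(.513,.3117,0,45.7,0)
print(delta(p,R,st),st["tcp_pos"],st["joints"][2])
E
echo '-0.01 0 0.15 0.03 0 -0.02
-0.02 0 0.3 0.03 0 -0.02
-0.02 0 0.45 0.03 0 -0.02
-0.02 0 0.45 0.03 0 -0.02' | python3 drive.py
python3 - <<'E'
from bin import *; from plant import r
st=r.get_state()
p,R=tool_from_bin(.513,.3117,0,45.7,0)
print(delta(p,R,st),st["tcp_pos"],st["joints"])
E
```

```text
(array([-0.0024, -0.0018,  0.1012]), array([ 0.26, -0.04, -0.2 ])) [0.43706967 0.23057473 0.11440352] -54.7205817761047
time_s: 3.07
tcp_pos: [0.4529, 0.2442, 0.077]
eef_rot: [-155.2, 0.5, -44.1]
contact_force: [-0.2, 0.1, 0.4]
gripper_width: 0.0301
gripper_force: 0.0
(array([-0.0036,  0.0015,  0.0586]), array([ 0.17,  0.52, -0.03])) [0.4528628  0.24416645 0.0770216 ] [ 49.53410042   4.26412777 -58.10410256  21.14215456  -3.01929586
 -24.62200807]
```

```bash
cat > kin.py <<'E'
from h import *
D=[([-53.8536,20.5884,0.6329],[.22666,-.63526,.22565],[179.905,-.009,-160.367]),
([-15.474,-1.0913,-6.2586],[.3828,-.3049,.3805],[180,0,-112.1]),
([46.338,-16.0434,-38.4272],[.4323,.1602,.2602],[-156.8,1.4,-50.9]),
([52.476,-2.1279,-54.7825],[.4365,.2301,.1131],[-155.4,0,-44.5]),
([49.534,4.264,-58.104],[.45286,.24417,.07702],[-155.2,.5,-44.1])]
def wc(k,j):
    a1,oy,d1,L1,a3,L2,Lt=k; Y=lambda a:Ro.from_euler('y',a,degrees=True)
    return Ro.from_euler('z',j[0],degrees=True).apply(np.array([a1,oy,d1])+Y(j[1]).apply([0,0,L1])+Y(j[1]-j[2]).apply([L2,0,a3]))
def tz(e): return Ro.from_euler('xyz',e,degrees=True).apply([0,0,1]) if not isinstance(e,Ro) else e.apply([0,0,1])
S=least_squares(lambda k:np.concatenate([(wc(k,j)+k[6]*tz(e)-p) for j,p,e in D]+[0.002*(k-np.array([0,-.19,.35,.4,0,.4,.25]))]),[0,-.19,.35,.4,0,.4,.25])
K=S.x
def ik(p,e,j0=(30,0,-40)):
    s=least_squares(lambda j:wc(K,j)+K[6]*tz(e)-p,j0); return np.round(s.x,1),s.cost<1e-7
if __name__=="__main__":
    print(np.round(K,3),np.abs(S.fun[:15]).max())
    from bin import *
    p,R=tool_from_bin(.513,.3117,0,45.7,0); g=p-R.apply([0,0,.0188])
    for up in (0,8):
      for a in(-40,-30,-20,-10,0,10,20,30,40):
        R2=R*Ro.from_euler('y',a,degrees=True); print(up,a,ik(g+R2.apply([0,0,.0188])-R.apply([0,0,up/1e3]),R2), R2.apply([0,0,1]).round(2))
    for t in(0,5,10,15,18):
        p,R=tool_from_bin(.6055,-.1293,.09,-2.6,t); print("hang",t,ik(p,R))
        p,R=tool_from_bin(.513,.3117,0,45.7,t); print("pick tilt",t,ik(p,R))
E
python3 kin.py
```

```text
[ 0.064 -0.189  0.138  0.595  0.034  0.391  0.36 ] 0.01260610925829031
0 -40 (array([ 23.1,  31.3, -43.8]), np.True_) [-0.23  0.68 -0.69]
0 -30 (array([ 28. ,  25.5, -48.5]), np.True_) [-0.1   0.61 -0.78]
0 -20 (array([ 34.4,  20.4, -53. ]), np.True_) [ 0.03  0.52 -0.85]
0 -10 (array([ 42.6,  16.2, -57.1]), np.True_) [ 0.17  0.42 -0.89]
0 0 (array([ 52.1,  13.6, -60.6]), np.True_) [ 0.3   0.3  -0.91]
0 10 (array([ 62. ,  13.2, -63.3]), np.True_) [ 0.41  0.18 -0.89]
0 20 (array([ 71.1,  15.5, -65.1]), np.True_) [ 0.52  0.05 -0.85]
0 30 (array([ 78.5,  20.3, -65.7]), np.True_) [ 0.61 -0.09 -0.78]
0 40 (array([ 83.7,  26.8, -64.9]), np.True_) [ 0.69 -0.22 -0.69]
8 -40 (array([ 23. ,  30.4, -43.8]), np.True_) [-0.23  0.68 -0.69]
8 -30 (array([ 27.8,  24.5, -48.5]), np.True_) [-0.1   0.61 -0.78]
8 -20 (array([ 34.3,  19.2, -52.9]), np.True_) [ 0.03  0.52 -0.85]
8 -10 (array([ 42.6,  14.9, -56.9]), np.True_) [ 0.17  0.42 -0.89]
8 0 (array([ 52.1,  12.2, -60.3]), np.True_) [ 0.3   0.3  -0.91]
8 10 (array([ 62.1,  11.7, -63.1]), np.True_) [ 0.41  0.18 -0.89]
8 20 (array([ 71.4,  14. , -64.9]), np.True_) [ 0.52  0.05 -0.85]
8 30 (array([ 78.8,  18.8, -65.6]), np.True_) [ 0.61 -0.09 -0.78]
8 40 (array([ 84. ,  25.3, -64.9]), np.True_) [ 0.69 -0.22 -0.69]
hang 0 (array([ 10.6,   3.1, -50.1]), np.True_)
pick tilt 0 (array([ 52.1,  13.6, -60.6]), np.True_)
hang 5 (array([  9.6,   4.5, -44.8]), np.True_)
pick tilt 5 (array([ 51.5,  13.1, -55.1]), np.True_)
hang 10 (array([  8.6,   6.4, -39.5]), np.True_)
pick tilt 10 (array([ 51.1,  13.6, -49.7]), np.True_)
hang 15 (array([  7.8,   8.7, -34.4]), np.True_)
pick tilt 15 (array([ 50.6,  14.8, -44.5]), np.True_)
hang 18 (array([  7.4,  10.2, -31.3]), np.True_)
pick tilt 18 (array([ 50.4,  15.8, -41.4]), np.True_)
```

```bash
cat >> bin.py <<'E'
def tb(bx,by,bz,yaw,tilt,phi=-20.,back=0.):
    p,R=tool_from_bin(bx,by,bz,yaw,tilt); R2=R*Ro.from_euler('y',phi,degrees=True)
    return p-R.apply([0,0,.0188])+R2.apply([0,0,.0188-back]),R2
E
python3 - <<'E'
from bin import *; from kin import ik; from plant import r
st=r.get_state()
for b in(.11,.1,.0):
    p,R=tb(.513,.3117,0,45.7,0,-20,b); print(b,delta(p,R,st),ik(p,R))
for t in(0,18): p,R=tb(.6055,-.1293,.09,-2.6,t); print(t,ik(p,R),R.apply([0,0,1]))
E
```

```text
0.11 (array([ 0.0266,  0.0017, -0.0462]), array([  0.16, -19.48,  -0.06])) (array([ 27.8,   8.6, -46.6]), np.True_)
0.1 (array([ 0.0233,  0.0017, -0.0368]), array([  0.16, -19.48,  -0.06])) (array([ 28.4,   9.6, -47.3]), np.True_)
0.0 (array([-0.01  ,  0.0015,  0.0575]), array([  0.16, -19.48,  -0.06])) (array([ 34.4,  20.4, -53. ]), np.True_)
0 (array([ -6.8,   9.9, -45.7]), np.True_) [ 0.4122375   0.323653   -0.85165074]
18 (array([ -5.9,  14.8, -28.5]), np.True_) [ 0.12991689  0.3364731  -0.93268829]
```

```bash
echo '0 0 -0.3 0 0 0
0.12 0.01 -0.4 0 -0.4 0
0.23 0.017 -0.4 0 -0.8 0
0.23 0.017 -0.4 0 -1.2 0
0.23 0.017 -0.4 0 -1.6 0
0.23 0.017 -0.4 0.016 -1.95 0
0.23 0.017 -0.4 0.016 -1.95 0
0.23 0.017 -0.4 0.016 -1.95 0
0.23 0.017 -0.4 0.016 -1.95 0
0.23 0.017 -0.4 0.016 -1.95 0' | python3 drive.py
python3 - <<'E'
from bin import *; from kin import ik; from plant import r
st=r.get_state(); print(st["joints"])
for b in(.06,.0):
    p,R=tb(.513,.3117,0,45.7,0,-20,b); print(b,delta(p,R,st))
E
```

```text
time_s: 3.9
tcp_pos: [0.4568, 0.214, 0.1135]
eef_rot: [-153.6, 18.1, -35.7]
contact_force: [-0.5, -0.3, -0.9]
gripper_width: 0.0298
gripper_force: 0.0
[ 21.66271755   9.45519987 -24.10337607 -39.04019045 -48.83704353
  52.66330329]
0.06 (array([0.0013, 0.0001, 0.0443]), array([-0.1 , -0.04, -0.16]))
0.0 (array([0.0013, 0.0002, 0.1043]), array([-0.1 , -0.04, -0.16]))
```

Scaled: 0.1043 m is 1.043, 0.1 m is 1.

```bash
echo '0.01 0 0.3 0 0 0
0.013 0.001 0.6 0 0 0
0.013 0.001 0.75 0 0 0
0.013 0.001 0.9 0 0 0
0.013 0.002 1 0 0 0
0.013 0.002 1.043 0 0 0
0.013 0.002 1.043 0 0 0
0.013 0.002 1.043 0 0 0' | python3 drive.py
python3 - <<'E'
from bin import *; from plant import r
st=r.get_state(); print(st["joints"])
p,R=tb(.513,.3117,0,45.7,0,-20,0); print(delta(p,R,st))
c=r.capture("wrist"); cv2.imwrite("pics/w2.png",c["frame"][:,:,::-1])
for n in("wrist","side"):
    if n=="side": c=r.capture(n)
    P,H,U=cloud(c); ye=(abs(H[:,0]-29)<7)&(H[:,1]>130)&(H[:,2]>60)&(P[:,2]>.003)&(np.linalg.norm(P[:,:2]-[.512,.311],axis=1)<.12)
    print(ye.sum(), fitbin(P[ye],[512,311,0,45.8]))
E
```

```text
time_s: 4.57
tcp_pos: [0.4597, 0.2684, 0.0233]
eef_rot: [-153.7, 18.1, -35.5]
contact_force: [-0.9, -0.2, 0.8]
gripper_width: 0.0303
gripper_force: 0.0
[ 25.9204986   19.09395464 -24.90098783 -46.43190193 -39.07936674
  59.42702614]
(array([ 0.0012, -0.001 , -0.0011]), array([0.06, 0.06, 0.01]))
33132 (array([514.04782729, 311.90431288,   1.00267264,  45.94488052]), np.float64(0.438802689997027))
7071 (array([511.83261042, 310.98505871,   2.30891274,  45.70861987]), np.float64(0.7426761046978143))
```

View pics/w2.png

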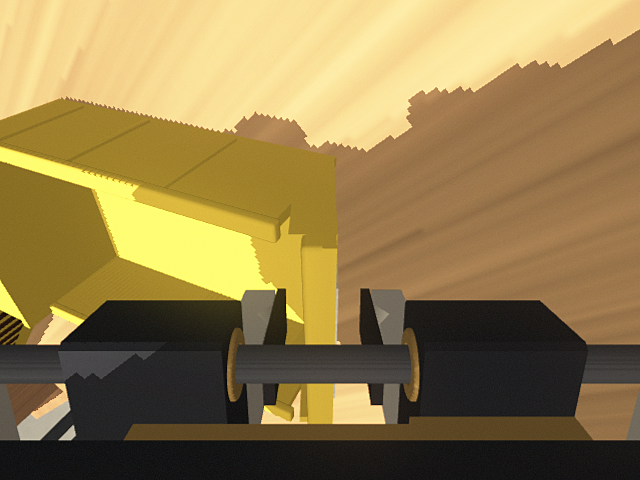

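```bash
echo '0 0 0 0 0 0
0 0 0 0 0 0
0 0 0 0 0 0
0 0 0 0 0 0
0 0 0 0 0 0
0 0 0 0 0 0' | python3 drive.py 0.0 30
python3 - <<'E'
from bin import *; from plant import r
st=r.get_state()
for t,z in((0,.03),(8,.08),(18,.14)):
    p,R=tb(.513,.3117,z,45.8,t); print(t,delta(p,R,st))
E
```

```text
time_s: 5.17
tcp_pos: [0.4609, 0.2688, 0.0235]
eef_rot: [-153.6, 18.1, -35.6]
contact_force: [0.2, 1.5, 5.9]
gripper_width: 0.0101
gripper_force: 30.0
0 (array([-0.0086, -0.0126, -0.0267]), array([-0.09, -0.03, -0.09]))
8 (array([-0.0264, -0.0413, -0.0755]), array([-7.6 , -0.02,  2.64]))
18 (array([-0.0473, -0.0773, -0.1328]), array([-1.70e+01, -1.00e-02,  6.06e+00]))
```

```bash
echo '-0.03 -0.04 -0.09 0 0 0
-0.06 -0.08 -0.18 0 0 0
-0.086 -0.126 -0.267 0 0 0
-0.15 -0.22 -0.43 -0.2 0 0.07
-0.2 -0.31 -0.6 -0.5 0 0.17
-0.264 -0.413 -0.755 -0.76 0 0.26
-0.33 -0.53 -0.94 -1.1 0 0.38
-0.4 -0.65 -1.13 -1.4 0 0.5
-0.473 -0.773 -1.328 -1.7 0 0.6
-0.473 -0.773 -1.328 -1.7 0 0.6
-0.473 -0.773 -1.328 -1.7 0 0.6' | python3 drive.py
cat > fit.py <<'E'
# fit held bin with all cameras; print bin pose and its offset from nominal grasp
import sys
from bin import *; from plant import r
st=r.get_state(); Rt=Ro.from_euler('xyz',st["eef_rot"],degrees=True)
p0,R0=tb(0,0,0,0,0); Rb=Rt*R0.inv(); ob=st["tcp_pos"]-Rb.apply(p0)
e=Rb.as_euler('xyz',degrees=True); print("nominal",np.round(ob*1e3,1),np.round(e[::-1],2),"J",np.round(st["joints"],0),"F",np.round(st["contact_force"],1))
for n in sys.argv[1:]:
    c=r.capture(n); P,H,U=cloud(c)
    L=Rb.inv().apply(P-ob)*1e3
    ye=(abs(H[:,0]-29)<7)&(H[:,1]>130)&(H[:,2]>60)&(abs(L-[5,0,35])<[115,65,50]).all(1)
    x,m=fitbin(P[ye],list(ob*1e3)+list(e[::-1]),True); print(n,ye.sum(),"pos",np.round(x[:3],1),"yaw,pitch,roll",np.round(x[3:],2),round(m,2))
E
python3 fit.py top side wrist
```

```text
time_s: 6.08
tcp_pos: [0.4682, 0.2757, 0.1833]
eef_rot: [-172.6, 19.9, -41.6]
contact_force: [-1.3, -0.4, -3.8]
gripper_width: 0.0102
gripper_force: 30.0
nominal [512.3 311.9 139.3] [45.93 18.05  0.  ] J [ 35.  12. -11. -23. -66.  22.] F [-1.3 -0.4 -3.8]
top 559 pos [513.4 311.  141.2] yaw,pitch,roll [45.84 17.08 -0.49] 0.49
side 8759 pos [508.3 307.3 141.8] yaw,pitch,roll [4.582e+01 1.819e+01 2.000e-02] 0.67
wrist 40416 pos [512.5 309.9 138.9] yaw,pitch,roll [46.08 18.1  -0.23] 0.4
```

```bash
cat > go.py <<'E'
# go.py: list of targets "xr yr z tilt" (rack frame, mm) or w:"x y z yaw tilt" -> deltas
import sys
from bin import *; from plant import r
st=r.get_state(); C=np.array([.708,-.0088]); Y=-2.6
for a in sys.argv[1:]:
    if a[0]=="w": x,y,z,yaw,t=map(float,a[1:].split())
    else:
        X,yr,Zc,t=map(float,a.split()); s,c=np.sin(np.radians(t)),np.cos(np.radians(t))
        w=Ro.from_euler('z',Y,degrees=True).apply([(X-99*c-60*s)/1e3,yr/1e3,0]); x,y=C+w[:2]; z=(Zc+99*s-60*c)/1e3; yaw=Y
    p,R=tb(x,y,z,yaw,t); d,q=delta(p,R,st); print(a,"|",np.round([x,y,z],4),"|",d.tolist(),q.tolist(),"dist",np.linalg.norm(d).round(3),np.linalg.norm(q).round(1))
E
python3 go.py "w.48 .24 .23 35 18" "w.47 .1 .24 15 18" "w.46 -.04 .24 0 18" "w.50 -.128 .22 -2.6 18"  "9.4 -125 185 18"
```

```text
w.48 .24 .23 35 18 | [0.48 0.24 0.23] | [-0.019, 0.0586, -0.0997] [3.92, 1.38, 10.03] dist 0.117 10.9
w.47 .1 .24 15 18 | [0.47 0.1  0.24] | [0.042, 0.155, -0.1449] [10.72, 3.77, 28.68] dist 0.216 30.8
w.46 -.04 .24 0 18 | [ 0.46 -0.04  0.24] | [0.113, 0.2512, -0.183] [15.81, 5.57, 42.68] dist 0.331 45.9
w.50 -.128 .22 -2.6 18 | [ 0.5   -0.128  0.22 ] | [0.2016, 0.2866, -0.1983] [16.7, 5.88, 45.1] dist 0.403 48.5
9.4 -125 185 18 | [ 0.5991 -0.129   0.1585] | [0.2927, 0.2259, -0.1581] [16.7, 5.88, 45.1] dist 0.402 48.5
```

Careful with the scale: shifts go in units of 100 mm and turns go in units of 10 degrees. That gives: -0.05 m is -0.5, 0.251 m is 2.51, 2 degrees is 0.2.

```bash
echo '-0.04 0.15 -0.25 0.1 0.03 0.25
-0.1 0.3 -0.5 0.2 0.07 0.5
-0.14 0.45 -0.75 0.3 0.1 0.75
-0.19 0.586 -0.997 0.39 0.14 1
-0.04 0.83 -1.11 0.56 0.2 1.47
0.11 1.07 -1.22 0.73 0.26 1.94
0.26 1.31 -1.33 0.9 0.32 2.4
0.42 1.55 -1.45 1.07 0.38 2.87
0.6 1.79 -1.545 1.2 0.42 3.22
0.77 2.03 -1.64 1.33 0.47 3.57
0.95 2.27 -1.735 1.46 0.51 3.92
1.13 2.51 -1.83 1.58 0.56 4.27' | python3 drive.py
python3 go.py "w.50 -.128 .22 -2.6 18" "9.4 -125 185 18"
```

```text
time_s: 7.23
tcp_pos: [0.4029, -0.0342, 0.2842]
eef_rot: [-172.5, 19.9, -87.6]
contact_force: [1.7, -0.1, -2.5]
gripper_width: 0.0096
gripper_force: 30.0
w.50 -.128 .22 -2.6 18 | [ 0.5   -0.128  0.22 ] | [0.0881, -0.0382, -0.0054] [0.74, 0.35, 2.26] dist 0.096 2.4
9.4 -125 185 18 | [ 0.5991 -0.129   0.1585] | [0.1138, -0.129, 0.0631] [0.74, 0.35, 2.26] dist 0.183 2.4
```

Scaled: -0.129 m is -1.29, -0.12 m is -1.2, 2.26 degrees is 0.226.

```bash
echo '0.29 -0.127 -0.02 0.07 0.035 0.12
0.58 -0.25 -0.04 0.07 0.035 0.226
0.88 -0.38 -0.054 0.07 0.035 0.226
0.95 -0.62 0.12 0.07 0.035 0.226
1.01 -0.85 0.3 0.07 0.035 0.226
1.07 -1.05 0.46 0.07 0.035 0.226
1.11 -1.2 0.56 0.07 0.035 0.226
1.138 -1.29 0.63 0.07 0.035 0.226
1.138 -1.29 0.63 0.07 0.035 0.226
1.138 -1.29 0.63 0.07 0.035 0.226
1.138 -1.29 0.63 0.07 0.035 0.226' | python3 drive.py
python3 fit.py top side
python3 go.py "9.4 -125 185 18" "9.4 -125 147.6 18"
python3 - <<'E'
from plant import r
import cv2
for n in("side",): c=r.capture(n); cv2.imwrite("pics/s3.png",cv2.resize(c["frame"][120:300,170:410,::-1],(800,600)))
E
```

```text
time_s: 8.15
tcp_pos: [0.544, -0.1181, 0.2041]
eef_rot: [-172.5, 19.8, -89.8]
contact_force: [-0.3, 0.6, -2.2]
gripper_width: 0.0099
gripper_force: 30.0
nominal [ 600.4 -127.   160.2] [-2.4  17.98 -0.04] J [ -8.  11. -10. -23. -66.  15.] F [-0.3  0.6 -2.2]
top 0 pos [ 600.4 -127.   160.2] yaw,pitch,roll [-2.4  17.98 -0.04] nan
side 1894 pos [ 601.4 -127.4  165.3] yaw,pitch,roll [-2.59 16.7  -0.36] 1.09
9.4 -125 185 18 | [ 0.5991 -0.129   0.1585] | [0.0025, 0.0017, 0.0014] [-0.02, -0.02, 0.24] dist 0.003 0.2
9.4 -125 147.6 18 | [ 0.5991 -0.129   0.1211] | [0.0152, 0.0063, 0.0362] [-0.02, -0.02, 0.24] dist 0.04 0.2
  return _methods._mean(a, axis=axis, dtype=dtype,
  ret = ret.dtype.type(ret / rcount)
```

View pics/s3.png

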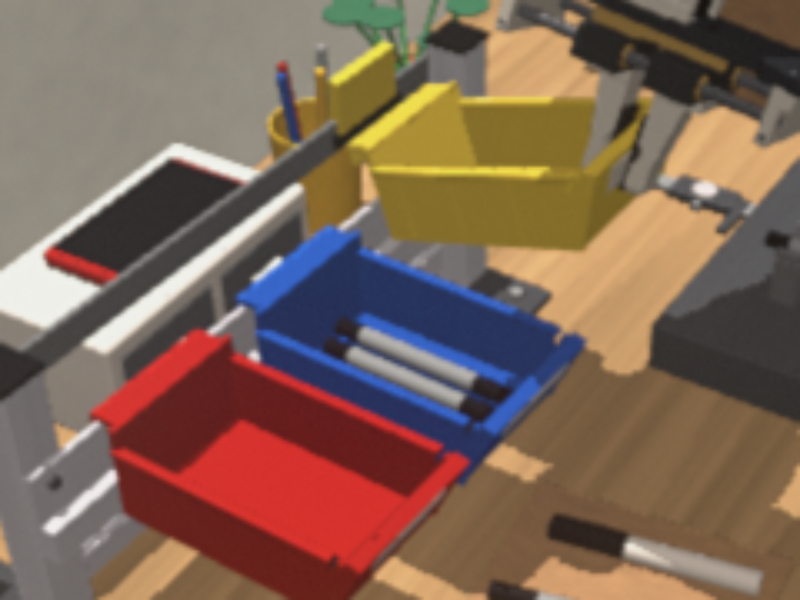

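```bash
python3 go.py "9.4 -124 170 18" "9.4 -124 152 18"
```

```text
9.4 -124 170 18 | [ 0.5992 -0.128   0.1435] | [0.0067, 0.0037, 0.0158] [-0.04, -0.02, 0.25] dist 0.018 0.3
9.4 -124 152 18 | [ 0.5992 -0.128   0.1255] | [0.0128, 0.0059, 0.0326] [-0.04, -0.02, 0.25] dist 0.036 0.3
```

Scaled: 0.0326 m is 0.326, 0.027 m is 0.27, 0.25 degrees is 0.025.

```bash
echo '0.034 0.018 0.08 0 0 0.025
0.067 0.037 0.158 0 0 0.025
0.067 0.037 0.158 0 0 0.025
0.087 0.044 0.214 0 0 0.025
0.107 0.051 0.27 0 0 0.025
0.128 0.059 0.326 0 0 0.025
0.128 0.059 0.326 0 0 0.025
0.128 0.059 0.326 0 0 0.025' | python3 drive.py
sed -i 's/\[115,65,50\]/[115,58,37]/' fit.py
python3 fit.py side
python3 - <<'E'
from plant import r
import cv2,numpy as np
c=r.capture("side"); np.savez("s4.npz",**c); w=r.capture("wrist"); np.savez("w4.npz",**w)
a=cv2.resize(c["frame"][130:230,260:400],(800,571))
cv2.imwrite("pics/s4.png",a[:,:,::-1])
E
python3 go.py "9.4 -124 152 18" "9.4 -124 147.6 18"
```

```text
time_s: 8.97
tcp_pos: [0.5429, -0.1189, 0.1677]
eef_rot: [-172.7, 19.9, -90.1]
contact_force: [-0.6, -1.1, -2.1]
gripper_width: 0.0098
gripper_force: 30.0
nominal [ 599.2 -127.9  123.6] [-2.62 18.13  0.  ] J [ -8.  13. -12. -23. -62.  17.] F [-0.6 -1.1 -2.1]
side 1635 pos [ 597.4 -128.6  126.8] yaw,pitch,roll [-2.26 18.11  0.18] 0.86
9.4 -124 152 18 | [ 0.5992 -0.128   0.1255] | [-0.0003, 0.0005, -0.0009] [0.03, -0.02, -0.02] dist 0.001 0.0
9.4 -124 147.6 18 | [ 0.5992 -0.128   0.1211] | [0.0012, 0.001, 0.0032] [0.03, -0.02, -0.02] dist 0.004 0.0
```

View pics/s4.png

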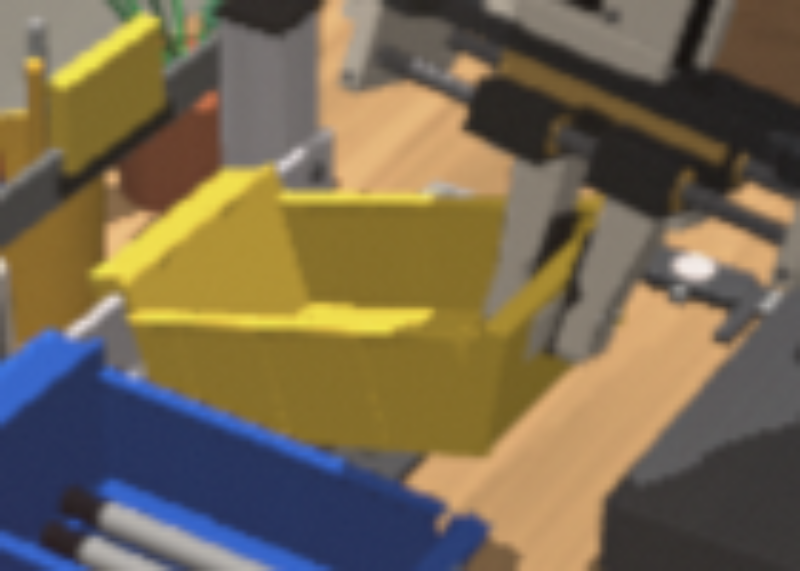

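```bash
python3 go.py "10 -124 149 18" "9 -124 149.7 15"  "7.5 -124 150.1 12"  "6.3 -124 150.5 9" "5.1 -124 150.9 6"
```

```text
10 -124 149 18 | [ 0.5998 -0.128   0.1225] | [0.0007, 0.0003, 0.002] [0.03, -0.02, -0.02] dist 0.002 0.0
9 -124 149.7 15 | [ 0.6003 -0.128   0.1174] | [0.0034, 0.0029, 0.0094] [2.85, -0.02, -1.05] dist 0.01 3.0
7.5 -124 150.1 12 | [ 0.6007 -0.1281  0.112 ] | [0.0063, 0.0057, 0.0172] [5.67, -0.02, -2.08] dist 0.019 6.0
6.3 -124 150.5 9 | [ 0.6016 -0.1281  0.1067] | [0.0091, 0.0077, 0.025] [8.49, -0.02, -3.1] dist 0.028 9.0
5.1 -124 150.9 6 | [ 0.6028 -0.1282  0.1016] | [0.012, 0.0092, 0.0329] [11.31, -0.02, -4.13] dist 0.036 12.0
```

```bash
echo '0.007 0.003 0.02 0 0 0
0.02 0.016 0.057 0.14 0 -0.05
0.034 0.029 0.094 0.285 0 -0.105
0.049 0.043 0.133 0.43 0 -0.16
0.063 0.057 0.172 0.567 0 -0.21
0.063 0.057 0.172 0.567 0 -0.21
0.063 0.057 0.172 0.567 0 -0.21' | python3 drive.py
python3 fit.py side; python3 go.py "7.5 -124 150.1 12"  "6.3 -124 150.5 9" "5.1 -124 150.9 6"
```

```text
time_s: 9.7
tcp_pos: [0.5395, -0.1189, 0.1497]
eef_rot: [-166.3, 19.5, -87.9]
contact_force: [-0.1, -0.8, -1.9]
gripper_width: 0.0096
gripper_force: 30.0
nominal [ 600.1 -128.2  111.9] [-2.61 12.05 -0.02] J [ -9.  11. -17. -26. -54.  23.] F [-0.1 -0.8 -1.9]
side 1834 pos [ 598.3 -127.5  115.2] yaw,pitch,roll [-2.51 12.1   0.48] 0.89
7.5 -124 150.1 12 | [ 0.6007 -0.1281  0.112 ] | [-0.0001, -0.0, 0.0002] [0.03, -0.03, 0.01] dist 0.0 0.0
6.3 -124 150.5 9 | [ 0.6016 -0.1281  0.1067] | [0.0027, 0.0028, 0.0078] [2.85, -0.02, -1.02] dist 0.009 3.0
5.1 -124 150.9 6 | [ 0.6028 -0.1282  0.1016] | [0.0055, 0.0052, 0.0155] [5.67, -0.02, -2.04] dist 0.017 6.0
```

No contact yet, so I'll keep swinging it down.

Scaled: 0.0155 m is 0.155, 0.0117 m is 0.117, 5.67 degrees is 0.567.

```bash
echo '0.014 0.014 0.039 0.14 0 -0.05
0.027 0.028 0.078 0.285 0 -0.1
0.041 0.04 0.117 0.43 0 -0.15
0.055 0.052 0.155 0.567 0 -0.204
0.055 0.052 0.155 0.567 0 -0.204
0.055 0.052 0.155 0.567 0 -0.204' | python3 drive.py
python3 fit.py side; python3 go.py "3.9 -124 150.9 3" "3.2 -124 150.9 1.5" "2.5 -124 150.9 0"
```

```text
time_s: 10.25
tcp_pos: [0.5386, -0.1188, 0.1326]
eef_rot: [-159.9, 18.9, -85.9]
contact_force: [1.2, -0.4, -2.6]
gripper_width: 0.01
gripper_force: 30.0
nominal [ 602.8 -128.2  101.3] [-2.62  6.04 -0.01] J [-10.  10. -21. -31. -47.  30.] F [ 1.2 -0.4 -2.6]
side 1805 pos [ 602.1 -129.   105.4] yaw,pitch,roll [-2.71  4.59  0.25] 0.96
3.9 -124 150.9 3 | [ 0.6044 -0.1282  0.0962] | [0.0028, 0.0032, 0.0078] [2.84, -0.02, -1.03] dist 0.009 3.0
3.2 -124 150.9 1.5 | [ 0.6051 -0.1283  0.0935] | [0.0042, 0.0046, 0.0117] [4.24, -0.02, -1.54] dist 0.013 4.5
2.5 -124 150.9 0 | [ 0.606  -0.1283  0.0909] | [0.0056, 0.0058, 0.0157] [5.65, -0.02, -2.05] dist 0.018 6.0
```

```bash
echo '0.01 0.01 0.026 0.1 0 -0.035
0.019 0.021 0.052 0.19 0 -0.07
0.028 0.032 0.078 0.284 0 -0.103
0.028 0.032 0.078 0.284 0 -0.103
0.028 0.032 0.078 0.284 0 -0.103' | python3 drive.py
python3 fit.py side; python3 go.py "3.2 -124 150.9 1.5" "2.5 -124 150.9 0"  "2.5 -124 150 0"
```

```text
time_s: 10.72
tcp_pos: [0.5385, -0.1188, 0.1238]
eef_rot: [-156.7, 18.5, -84.8]
contact_force: [0.5, -0.7, -2.1]
gripper_width: 0.0098
gripper_force: 30.0
nominal [ 604.3 -128.2   96.1] [-2.61  3.   -0.02] J [-11.  10. -22. -34. -44.  35.] F [ 0.5 -0.7 -2.1]
side 1979 pos [ 602.4 -128.1   99.3] yaw,pitch,roll [-2.43  2.97  0.64] 0.9
3.2 -124 150.9 1.5 | [ 0.6051 -0.1283  0.0935] | [0.0014, 0.0016, 0.0038] [1.4, -0.02, -0.5] dist 0.004 1.5
2.5 -124 150.9 0 | [ 0.606  -0.1283  0.0909] | [0.0028, 0.003, 0.0077] [2.81, -0.02, -1.02] dist 0.009 3.0
2.5 -124 150 0 | [ 0.606  -0.1283  0.09  ] | [0.0031, 0.0034, 0.0085] [2.81, -0.02, -1.02] dist 0.01 3.0
```

```bash
echo '0.007 0.008 0.019 0.07 0 -0.025
0.014 0.016 0.038 0.14 0 -0.05
0.014 0.016 0.038 0.14 0 -0.05
0.014 0.016 0.038 0.14 0 -0.05' | python3 drive.py
echo '0.007 0.007 0.019 0.07 0 -0.025
0.014 0.014 0.039 0.14 0 -0.05
0.014 0.014 0.039 0.14 0 -0.05
0.014 0.014 0.039 0.14 0 -0.05' | python3 drive.py
python3 fit.py side; python3 go.py "2.5 -124 150.9 0"  "2.5 -124 150 0"  "2.5 -124 149 0"
```

```text
time_s: 11.1
tcp_pos: [0.5386, -0.1187, 0.1194]
eef_rot: [-155.1, 18.3, -84.4]
contact_force: [3.5, 1.2, -2.0]
gripper_width: 0.0095
gripper_force: 30.0
time_s: 11.43
tcp_pos: [0.5392, -0.1189, 0.1152]
eef_rot: [-153.5, 18.0, -83.9]
contact_force: [5.6, 1.4, -1.6]
gripper_width: 0.0098
gripper_force: 30.0
nominal [ 606.4 -128.4   91. ] [-2.67 -0.1  -0.  ] J [-13.  10. -24. -38. -42.  40.] F [ 5.6  1.4 -1.6]
side 2130 pos [ 605.1 -128.4   94.8] yaw,pitch,roll [-2.69 -0.91  0.57] 0.95
2.5 -124 150.9 0 | [ 0.606  -0.1283  0.0909] | [-0.0, 0.0004, -0.0002] [-0.11, -0.03, -0.02] dist 0.0 0.1
2.5 -124 150 0 | [ 0.606  -0.1283  0.09  ] | [0.0002, 0.0008, 0.0006] [-0.11, -0.03, -0.02] dist 0.001 0.1
2.5 -124 149 0 | [ 0.606  -0.1283  0.089 ] | [0.0005, 0.0012, 0.0014] [-0.11, -0.03, -0.02] dist 0.002 0.1
```

```bash
python3 go.py "3.7 -124 150.0 0"  "3.7 -124 148.9 0" | cut -d'|' -f3; echo '0 -0.003 0.005 -0.01 0 0
0.002 -0.003 0.012 -0.01 0 0
0.002 -0.003 0.012 -0.01 0 0
0.002 -0.003 0.012 -0.01 0 0' | python3 drive.py
python3 fit.py side
```

```text
[0.0004, -0.0003, 0.0011] [-0.11, -0.03, -0.02] dist 0.001 0.1
 [0.0008, 0.0002, 0.002] [-0.11, -0.03, -0.02] dist 0.002 0.1
time_s: 11.82
tcp_pos: [0.5392, -0.1185, 0.1137]
eef_rot: [-153.7, 18.1, -83.9]
contact_force: [2.3, 0.2, -1.3]
gripper_width: 0.01
gripper_force: 30.0
nominal [ 606.3 -128.    89.3] [-2.6   0.09 -0.02] J [-13.  10. -24. -38. -42.  40.] F [ 2.3  0.2 -1.3]
side 2099 pos [ 605.  -129.6   94.2] yaw,pitch,roll [-2.38 -1.19 -0.7 ] 0.94
```

```bash
echo '0.003 0.002 0.006 0 0 0
0.005 0.003 0.01 0 0 0
0.005 0.003 0.01 0 0 0
0.005 0.003 0.01 0 0 0' | python3 drive.py
echo '0.003 0.002 0.006 0 0 0
0.005 0.003 0.01 0 0 0
0.005 0.003 0.01 0 0 0
0.005 0.003 0.01 0 0 0' | python3 drive.py; python3 fit.py side
```

```text
time_s: 12.2
tcp_pos: [0.5392, -0.1184, 0.1129]
eef_rot: [-153.7, 18.1, -83.9]
contact_force: [-1.3, 1.1, 4.0]
gripper_width: 0.0099
gripper_force: 30.0
time_s: 12.53
tcp_pos: [0.5392, -0.1184, 0.1127]
eef_rot: [-153.7, 18.1, -83.8]
contact_force: [-8.7, 0.8, 14.6]
gripper_width: 0.0102
gripper_force: 30.0
nominal [ 606.4 -127.8   88.3] [-2.54  0.05  0.02] J [-13.  10. -24. -38. -41.  40.] F [-8.7  0.8 14.6]
side 2093 pos [ 605.5 -127.9   93.2] yaw,pitch,roll [-2.8  -1.54  0.39] 0.95
```

Scaled: -0.001 m is -0.01, -0.0005 m is -0.005.

```bash
echo '-0.003 -0.002 -0.006 0 0 0
-0.005 -0.003 -0.01 0 0 0
-0.005 -0.003 -0.01 0 0 0
-0.005 -0.003 -0.01 0 0 0' | python3 drive.py - 8
echo '0 0 0 0 0 0
0 0 0 0 0 0
0 0 0 0 0 0
0 0 0 0 0 0
0 0 0 0 0 0' | python3 drive.py 0.03; python3 fit.py side
python3 - <<'E'
from bin import *; from plant import r
st=r.get_state(); c=r.capture("side"); P,H,U=cloud(c)
ye=(abs(H[:,0]-29)<7)&(H[:,1]>130)&(H[:,2]>60)&(abs(P-[.61,-.13,.12])<[.12,.06,.045]).all(1)
print(fitbin(P[ye],[606,-129,90,-2.6]))
E
```

```text
time_s: 12.92
tcp_pos: [0.5393, -0.1184, 0.1127]
eef_rot: [-153.7, 18.1, -83.9]
contact_force: [-2.4, 0.4, 6.1]
gripper_width: 0.0099
gripper_force: 8.0
time_s: 13.33
tcp_pos: [0.5393, -0.1186, 0.1124]
eef_rot: [-153.7, 18.1, -83.9]
contact_force: [-0.2, 0.8, -0.1]
gripper_width: 0.0296
gripper_force: 0.0
nominal [ 606.4 -128.1   87.9] [-2.6   0.11 -0.01] J [-13.  10. -24. -38. -41.  40.] F [-0.2  0.8 -0.1]
side 2132 pos [ 605.6 -127.5   93. ] yaw,pitch,roll [-2.74 -1.36  1.09] 0.96
(array([ 604.52602152, -129.06660129,   92.25791706,   -2.33904011]), np.float64(0.8488178751332427))
```

```bash
echo '0 0 -0.1 0 0 0
0 0 -0.2 0 0 0
0 0 -0.35 0 0 0
0 0 -0.5 0 0 0
0 0 -0.75 0 0 0
0 0 -1 0 0 0
0 0 -1.3 0 0 0
0 0 -1.6 0 0 0
0 0 -1.6 0 0 0' | python3 drive.py
python3 - <<'E'
from bin import *; from plant import r
st=r.get_state(); print(st["joints"])
for n in("top","side"):
    c=r.capture(n); P,H,U=cloud(c)
    cv2.imwrite(f"pics/{n}5.png",c["frame"][:,:,::-1])
    ye=(abs(H[:,0]-29)<7)&(H[:,1]>130)&(H[:,2]>60)&(abs(P-[.61,-.13,.12])<[.12,.06,.045]).all(1)
    print(n,ye.sum(),fitbin(P[ye],[606,-129,90,-2.6]),fitbin(P[ye],[606,-129,90,-2.6,0,0],True))
# shaft delta
print(delta([.4455,-.2865,.18],[180,0,-181],st))
E
```

```text
time_s: 14.18
tcp_pos: [0.4737, -0.1732, 0.2557]
eef_rot: [-153.3, 17.7, -83.8]
contact_force: [0.2, 0.2, 1.1]
gripper_width: 0.0302
gripper_force: 0.0
[-20.48555331  -1.90110706 -17.90361151 -30.95755764 -59.75146454
  34.96445304]
top 5245 (array([ 605.80078454, -129.73924316,   90.66409247,   -2.62056684]), np.float64(0.8549982170839172)) (array([ 6.06329959e+02, -1.29790100e+02,  9.05794868e+01, -2.57487397e+00,
       -7.45705356e-01, -2.00760450e-02]), np.float64(0.8142177335558713))
side 2219 (array([ 604.59394459, -128.87789086,   92.21689998,   -2.46537518]), np.float64(0.8415403575846341)) (array([ 6.04722694e+02, -1.28749376e+02,  9.21992204e+01, -2.50185826e+00,
       -2.01082455e-01,  2.04655058e-01]), np.float64(0.8396553420379718))
(array([0.1274, 0.0534, 0.0166]), array([-5.03, 35.  , 90.36]))
```

View pics/top5.png

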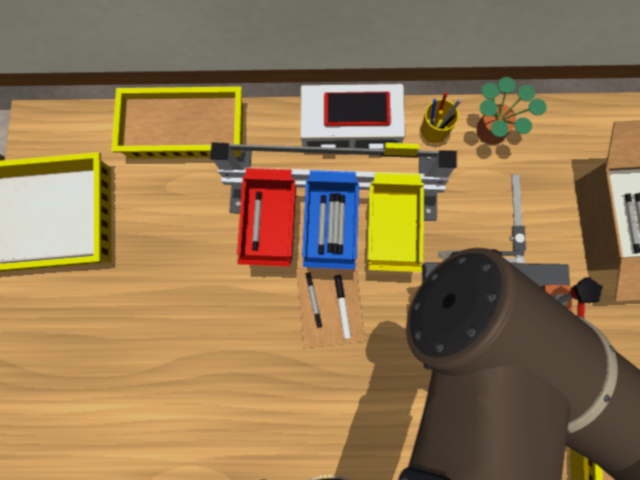

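```bash
python3 -c "
from h import *; from plant import r
print(delta([.4455,-.2865,.22],[180,0,-181],r.get_state()))"
```

```text
(array([ 0.1159,  0.0339, -0.022 ]), array([-4.69, 34.99, 90.25]))
```

Scaled: 0.1159 m is 1.159, 0.11 m is 1.1, 76.8 degrees is 7.68.

```bash
echo '0.1 0.03 -0.02 -0.03 0.25 0.64
0.2 0.06 -0.04 -0.07 0.5 1.28
0.3 0.09 -0.06 -0.1 0.74 1.92
0.4 0.12 -0.08 -0.13 0.99 2.56
0.5 0.15 -0.1 -0.17 1.24 3.2
0.6 0.18 -0.12 -0.2 1.49 3.84
0.7 0.21 -0.14 -0.23 1.74 4.48
0.8 0.24 -0.16 -0.27 1.99 5.12
0.9 0.27 -0.18 -0.3 2.23 5.76
1 0.3 -0.2 -0.33 2.48 6.4
1.1 0.33 -0.22 -0.37 2.73 7.04
1.159 0.34 -0.22 -0.4 2.98 7.68' | python3 drive.py 0.04
echo '0 0 0 0 0 0' | python3 drive.py
python3 -c "
from h import *; from plant import r
st=r.get_state();print(st['joints'],delta([.4455,-.2865,.18],[180,0,-181],st))"
```

```text
time_s: 15.28
tcp_pos: [0.4447, -0.2858, 0.2167]
eef_rot: [-178.9, 4.7, -167.7]
contact_force: [-0.4, 0.1, -0.5]
gripper_width: 0.0398
gripper_force: 0.0
time_s: 15.37
tcp_pos: [0.4458, -0.2858, 0.2159]
eef_rot: [-178.9, 4.6, -167.7]
contact_force: [0.3, 0.3, -0.8]
gripper_width: 0.0402
gripper_force: 0.0
[-12.1320499    4.75969808 -21.14274647  -1.05974976 -59.47321597
 -65.15352508] (array([0.0033, 0.0001, 0.0357]), array([-0.54,  4.7 , 13.21]))
```

Scaled: 0.0357 m is 0.357, 0.025 m is 0.25, 13.2 degrees is 1.32.

```bash
echo '0.01 0 0.1 -0.03 0.23 0.66
0.033 0 0.25 -0.05 0.47 1.32
0.033 0 0.357 -0.05 0.47 1.32
0.033 0 0.357 -0.05 0.47 1.32
0.033 0 0.357 -0.05 0.47 1.32' | python3 drive.py
python3 - <<'E'
from h import *; from plant import r
st=r.get_state(); print(st["tcp_pos"],st["eef_rot"])
c=r.capture("wrist"); cv2.imwrite("pics/w6.png",c["frame"][:,:,::-1]); P,H,U=cloud(c)
R=Ro.from_euler('z',-1,degrees=True)
m=(P[:,2]>.076)&(P[:,2]<.088)&(abs(P[:,0]-.4455)<.075)&(abs(P[:,1]+.2865)<.03)
Q=P[m]; print(m.sum(),Q.min(0),Q.max(0))
L=R.inv().apply(Q-[.4455,-.2865,0])
mid=L[abs(L[:,0])<.028]; print("mid y pct",np.percentile(mid[:,1],[1,50,99]),"ztop",np.percentile(mid[:,2],99), np.degrees(np.polyfit(mid[:,0],mid[:,1],1)[0]))
k=L[abs(L[:,1])<.006]; print("x ext",np.percentile(k[:,0],[.5,99.5]),k[:,0].min(),k[:,0].max())
E
```

```text
time_s: 15.78
tcp_pos: [0.4449, -0.286, 0.1809]
eef_rot: [-180.0, 0.3, 179.6]
contact_force: [-0.8, 0.3, 1.2]
gripper_width: 0.0402
gripper_force: 0.0
[ 0.44485819 -0.28602006  0.18089358] [-179.96973334    0.25780242  179.61884784]
5675 [ 0.38612283 -0.3104516   0.07600253] [ 0.50643019 -0.26312039  0.08435038]
mid y pct [-0.02015303 -0.00040627  0.01889886] ztop 0.08271883131201958 -0.35742514430841993
x ext [-0.05907834  0.05955372] -0.05942235812672789 0.0609377068669826
```

View pics/w6.png

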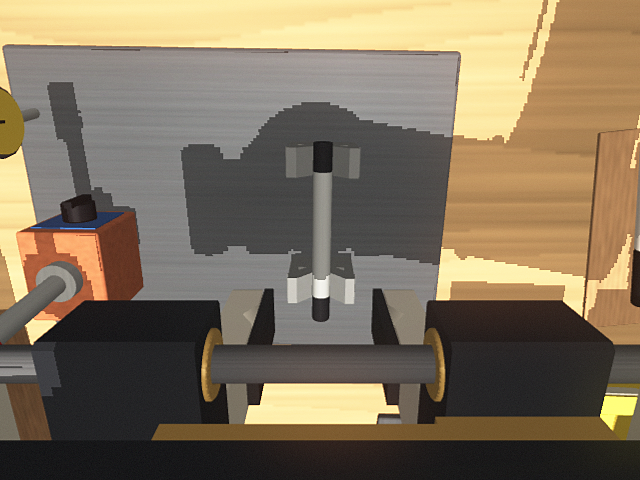

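```bash
python3 -c "
from h import *; from plant import r
st=r.get_state();print(delta([.4457,-.2868,.0705],[180,0,-181],st))"
echo '-0.007 0.008 0.3 0 -0.02 0.06
-0.007 0.008 0.6 0 -0.02 0.06
-0.007 0.008 0.85 0 -0.02 0.06
-0.007 0.008 1 0 -0.02 0.06
-0.007 0.008 1.104 0 -0.02 0.06
-0.007 0.008 1.104 0 -0.02 0.06
-0.007 0.008 1.104 0 -0.02 0.06' | python3 drive.py
python3 -c "
from h import *; from plant import r
st=r.get_state();print(delta([.4457,-.2868,.0705],[180,0,-181],st),st['joints'])"
```

```text
(array([ 0.0002, -0.0004,  0.1113]), array([-0.06,  0.34,  0.57]))
time_s: 16.42
tcp_pos: [0.4471, -0.286, 0.0721]
eef_rot: [-179.9, 0.5, 178.8]
contact_force: [0.5, -0.1, -0.9]
gripper_width: 0.0397
gripper_force: 0.0
(array([ 0.0014, -0.0009,  0.0016]), array([-0.09,  0.54, -0.2 ])) [-1.14284345e+01  1.57550519e+01 -2.92179151e+01 -1.83930525e-02
 -4.44763271e+01 -7.97590963e+01]
```

```bash
echo '0.014 -0.009 0.016 0 0.05 -0.02
0.014 -0.009 0.016 0 0.05 -0.02' | python3 drive.py
echo '0 0 0 0 0 0
0 0 0 0 0 0
0 0 0 0 0 0
0 0 0 0 0 0
0 0 0 0 0 0
0 0 0 0 0 0' | python3 drive.py 0.0 20
echo '0 0 -0.05 0 0 0
0 0 -0.12 0 0 0
0 0 -0.25 0 0 0
0 0 -0.5 0 0 0
0 0 -0.8 0 0 0
0 0 -1.1 0 0 0
0 0 -1.4 0 0 0
0 0 -1.4 0 0 0' | python3 drive.py
python3 - <<'E'
from h import *; from plant import r
st=r.get_state(); print(st["joints"])
b=np.array([.6058,-.1295]); d=Ro.from_euler('z',-2.6,degrees=True).apply([.012,0,0])[:2]
for z in(.22,.115): print(delta([*(b+d),z],[180,0,-182.6],st))
c=r.capture("wrist"); P,H,U=cloud(c); R0=Ro.from_euler('xyz',st["eef_rot"],degrees=True); L=R0.inv().apply(P-st["tcp_pos"])
m=(abs(L[:,1])<.02)&(abs(L[:,0])<.075)&(abs(L[:,2])<.02); Q=L[m]; print(m.sum(),Q.min(0),Q.max(0)); e=Q[abs(Q[:,0])>.02]; print(np.polyfit(e[:,0],e[:,2],1),np.polyfit(e[:,0],e[:,1],1))
cv2.imwrite("pics/w7.png",c["frame"][:,:,::-1])
E
```

```text
time_s: 16.58
tcp_pos: [0.4462, -0.2869, 0.0709]
eef_rot: [-179.9, 0.1, 179.0]
contact_force: [-0.3, 0.8, 1.1]
gripper_width: 0.0403
gripper_force: 0.0
time_s: 17.08
tcp_pos: [0.4454, -0.287, 0.0699]
eef_rot: [-179.9, 0.0, 178.9]
contact_force: [-1.2, -2.6, 1.3]
gripper_width: 0.0114
gripper_force: 20.0
time_s: 17.75
tcp_pos: [0.4482, -0.2877, 0.2167]
eef_rot: [-179.7, 0.5, 179.0]
contact_force: [1.3, -1.1, -0.5]
gripper_width: 0.0112
gripper_force: 20.0
[-11.45647433   7.1539255  -18.62248035   0.19040822 -63.65893608
 -79.64132506]
(array([-0.1668,  0.1606, -0.0026]), array([-0.26,  0.53,  1.59]))
(array([-0.1659,  0.1611,  0.1024]), array([-0.26,  0.53,  1.59]))
8099 [-0.0529897  -0.01999762 -0.01998671] [0.05943388 0.01999603 0.00042297]
[ 0.00363512 -0.00986294] [0.00278052 0.00013237]
```

View pics/w7.png

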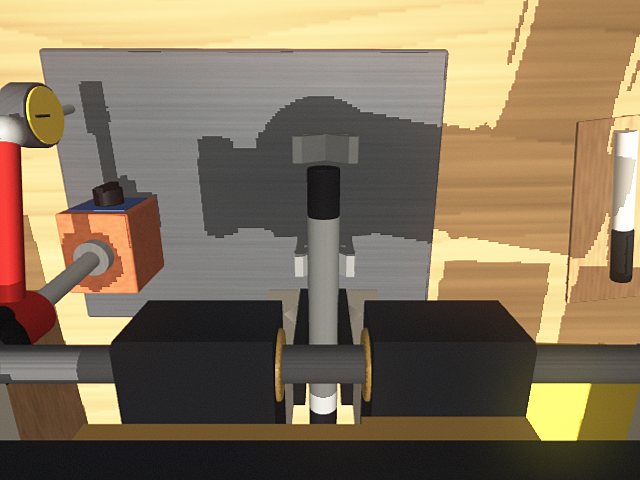

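```bash
echo '-0.15 0.15 0 0 0 0
-0.35 0.35 0 0 0 0.03
-0.6 0.57 -0.01 0 0 0.06
-0.85 0.81 -0.01 0 0.03 0.09
-1.1 1.05 -0.02 -0.02 0.05 0.12
-1.35 1.29 -0.02 -0.02 0.05 0.16
-1.55 1.49 -0.02 -0.02 0.05 0.16
-1.668 1.606 -0.026 -0.02 0.05 0.16
-1.668 1.606 -0.026 -0.02 0.05 0.16
-1.668 1.606 -0.026 -0.02 0.05 0.16' | python3 drive.py
cat > sh.py <<'E'
import sys
from h import *; from plant import r
st=r.get_state()
b=np.array([.6055,-.1295]); d=Ro.from_euler('z',-2.6,degrees=True).apply([.010,0,0])[:2]
for z in sys.argv[1:]: print(z,delta([*(b+d),float(z)],[180,0,-182.6],st))
print(st["tcp_pos"],st["eef_rot"],st["contact_force"])
E
python3 sh.py .12 .102
```

```text
time_s: 18.63
tcp_pos: [0.6148, -0.1283, 0.2109]
eef_rot: [179.9, -0.6, 177.4]
contact_force: [0.8, -0.5, -1.1]
gripper_width: 0.0112
gripper_force: 20.0
.12 (array([-0.0017, -0.0018,  0.0909]), array([ 0.13, -0.64, -0.01]))
.102 (array([-0.0019, -0.0019,  0.1089]), array([ 0.13, -0.64, -0.01]))
[ 0.61482766 -0.12831532  0.21089925] [179.86574017  -0.63545066 177.39507203] [ 0.82745506 -0.53375286 -1.11450076]
```

```bash
echo '-0.01 -0.01 0.1 0 -0.03 0
-0.017 -0.018 0.3 0.01 -0.06 0
-0.017 -0.018 0.55 0.01 -0.06 0
-0.017 -0.018 0.75 0.01 -0.06 0
-0.017 -0.018 0.909 0.01 -0.06 0
-0.017 -0.018 0.909 0.01 -0.06 0
-0.017 -0.018 0.909 0.01 -0.06 0
-0.017 -0.018 0.909 0.01 -0.06 0' | python3 drive.py
python3 sh.py .102 .098 .096
```

```text
time_s: 19.3
tcp_pos: [0.6162, -0.1313, 0.1224]
eef_rot: [180.0, 0.2, 177.3]
contact_force: [0.2, -0.3, -0.0]
gripper_width: 0.011
gripper_force: 20.0
.102 (array([0.0008, 0.0013, 0.0204]), array([ 0.02,  0.16, -0.1 ]))
.098 (array([0.0008, 0.0013, 0.0244]), array([ 0.02,  0.16, -0.1 ]))
.096 (array([0.0008, 0.0013, 0.0264]), array([ 0.02,  0.16, -0.1 ]))
[ 0.61619936 -0.13130033  0.12241639] [1.79980857e+02 1.63755957e-01 1.77299014e+02] [ 0.15300949 -0.26661253 -0.03808365]
```

```bash
echo '0.008 0.013 0.06 0 0 0
0.008 0.013 0.12 0 0 0
0.008 0.013 0.18 0 0 0
0.008 0.013 0.215 0 0 0
0.008 0.013 0.215 0 0 0
0.008 0.013 0.215 0 0 0
0.008 0.013 0.215 0 0 0' | python3 drive.py
python3 sh.py .097 .096 .095
```

```text
time_s: 19.88
tcp_pos: [0.6154, -0.1293, 0.0997]
eef_rot: [180.0, 0.1, 177.3]
contact_force: [0.3, 0.4, -0.5]
gripper_width: 0.0115
gripper_force: 20.0
.097 (array([-0.0001, -0.0007,  0.0027]), array([ 0.02,  0.1 , -0.07]))
.096 (array([-0.0001, -0.0007,  0.0037]), array([ 0.02,  0.1 , -0.07]))
.095 (array([-0.0001, -0.0007,  0.0047]), array([ 0.02,  0.1 , -0.07]))
[ 0.61544265 -0.12928578  0.0997443 ] [1.79975872e+02 9.79024887e-02 1.77333304e+02] [ 0.29472303  0.41698301 -0.49372504]
```

```bash
echo '0 0 0.01 0 0 0
0 0 0.02 0 0 0
0 0 0.025 0 0 0
0 0 0.025 0 0 0
0 0 0.025 0 0 0' | python3 drive.py
echo '0 0 0.005 0 0 0
0 0 0.01 0 0 0
0 0 0.01 0 0 0
0 0 0.01 0 0 0' | python3 drive.py
python3 sh.py
```

```text
time_s: 20.3
tcp_pos: [0.6153, -0.1293, 0.0972]
eef_rot: [180.0, 0.1, 177.3]
contact_force: [0.3, -0.5, -0.8]
gripper_width: 0.0112
gripper_force: 20.0
time_s: 20.63
tcp_pos: [0.6153, -0.1293, 0.0961]
eef_rot: [180.0, 0.1, 177.3]
contact_force: [0.1, -0.7, -0.9]
gripper_width: 0.0113
gripper_force: 20.0
[ 0.61525877 -0.12927498  0.09611794] [1.79968448e+02 8.88009678e-02 1.77323136e+02] [ 0.09668276 -0.69723716 -0.93279484]
```

```bash
echo '0 0 0.004 0 0 0
0 0 0.008 0 0 0
0 0 0.008 0 0 0
0 0 0.008 0 0 0' | python3 drive.py
python3 - <<'E'
from bin import *; from plant import r
st=r.get_state(); c=r.capture("side"); P,H,U=cloud(c)
ye=(abs(H[:,0]-29)<7)&(H[:,1]>130)&(H[:,2]>60)&(abs(P-[.61,-.13,.12])<[.12,.06,.045]).all(1)
print(fitbin(P[ye],[606,-129,90,-2.6]))
E
```

```text
time_s: 20.97
tcp_pos: [0.6153, -0.1293, 0.0953]
eef_rot: [180.0, 0.1, 177.3]
contact_force: [0.9, -0.3, -1.2]
gripper_width: 0.011
gripper_force: 20.0
(array([ 604.83619272, -128.90071661,   92.06840278,   -2.59061768]), np.float64(0.9174884959994927))
```

Scaled: 0.0007 m is 0.007, 0.0004 m is 0.004.

```bash
echo '0 0 0.004 0 0 0
0 0 0.007 0 0 0
0 0 0.007 0 0 0
0 0 0.007 0 0 0' | python3 drive.py | sed -n '2p;4p'
echo '0 0 0.004 0 0 0
0 0 0.007 0 0 0
0 0 0.007 0 0 0
0 0 0.007 0 0 0' | python3 drive.py| sed -n '2p;4p'
```

```text
tcp_pos: [0.6154, -0.1293, 0.095]
contact_force: [-1.1, 0.7, 2.8]
tcp_pos: [0.6154, -0.1293, 0.0949]
contact_force: [-2.9, 0.4, 8.6]
```

Scaled: -0.0005 m is -0.005.

```bash
echo '0 0 -0.005 0 0 0
0 0 -0.005 0 0 0' | python3 drive.py - 8
echo '0 0 0 0 0 0
0 0 0 0 0 0
0 0 0 0 0 0
0 0 0 0 0 0' | python3 drive.py 0.03
echo '0 0 -0.08 0 0 0
0 0 -0.2 0 0 0
0 0 -0.4 0 0 0
0 0 -0.7 0 0 0
0 0 -1 0 0 0
0.2 -0.2 -1.3 0 0 0
0.5 -0.5 -1.5 0 0 0
0.8 -0.8 -1.7 0 0 0
1.1 -1 -1.8 0 0 0
1.4 -1.2 -1.8 0 0 0
1.6 -1.3 -1.8 0 0 0
1.6 -1.3 -1.8 0 0 0' | python3 drive.py
python3 - <<'E'
from bin import *; from plant import r
for n in("top","side"):
    c=r.capture(n); P,H,U=cloud(c)
    if n=="side": cv2.imwrite("pics/s8.png",cv2.resize(c["frame"][100:310,150:430,::-1],(800,600)))
    ye=(abs(H[:,0]-29)<7)&(H[:,1]>130)&(H[:,2]>60)&(abs(P-[.61,-.13,.12])<[.12,.06,.045]).all(1)
    print(n,ye.sum(),fitbin(P[ye],[606,-129,90,-2.6]))
    q=P[(abs(P-[.615,-.13,.102])<[.075,.042,.018]).all(1)&(H[:,1]<90)]; print(len(q),q.min(0),q.max(0),np.polyfit(q[:,0],q[:,2],1))
E
```

```text
time_s: 21.85
tcp_pos: [0.6154, -0.1293, 0.0949]
eef_rot: [180.0, 0.1, 177.3]
contact_force: [-2.2, 1.5, 6.0]
gripper_width: 0.0116
gripper_force: 8.0
time_s: 22.18
tcp_pos: [0.6152, -0.1293, 0.0941]
eef_rot: [180.0, 0.1, 177.3]
contact_force: [-0.1, 0.0, -0.3]
gripper_width: 0.0288
gripper_force: 0.0
time_s: 23.18
tcp_pos: [0.4456, -0.2533, 0.2767]
eef_rot: [180.0, 0.3, 177.2]
contact_force: [-0.1, 1.5, -0.7]
gripper_width: 0.0299
gripper_force: 0.0
top 1341 (array([ 605.8989042 , -129.66976852,   90.92109658,   -2.58810064]), np.float64(0.6806135091132717))
2 [ 0.67147568 -0.13205087  0.10148067] [ 0.67263411 -0.12952439  0.10573623] [-3.67358299  2.57245789]
side 2010 (array([ 604.62118748, -128.5761744 ,   92.51565532,   -2.73295656]), np.float64(0.9479451821462028))
87 [ 0.55663536 -0.13424703  0.10410459] [ 0.67090736 -0.12291825  0.10998607] [0.00885327 0.1013886 ]
```

View pics/s8.png

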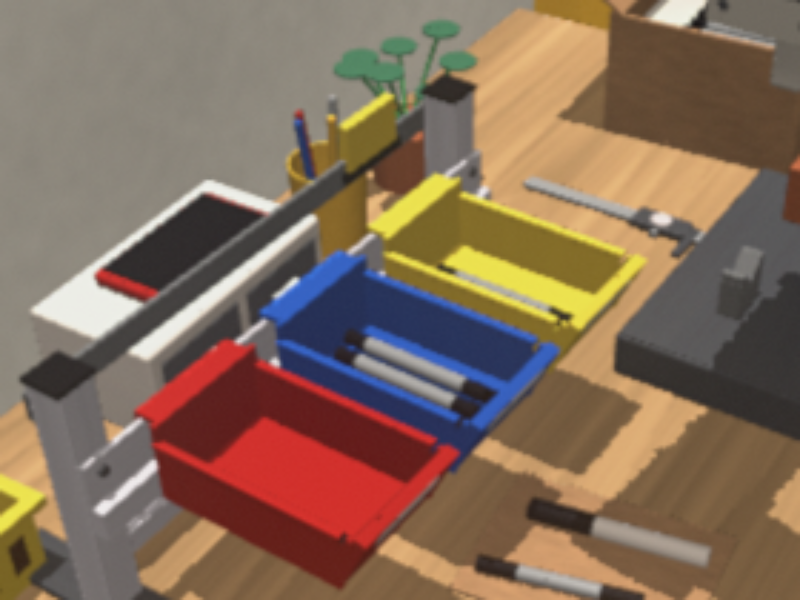

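The yellow bin hangs flat under the card, with the shaft lying lengthwise on its floor. The other objects are where they were, and the gripper is clear.

```bash
echo '0 0 0 0 0 0
0 0 0 0 0 0' | python3 drive.py; python3 -c "
from plant import r
print(r.close_job())"
```

```text
time_s: 23.45
tcp_pos: [0.4499, -0.2514, 0.2744]
eef_rot: [180.0, 0.1, 177.4]
contact_force: [0.3, 0.0, 0.2]
gripper_width: 0.03
gripper_force: 0.0
the job is handed in; nothing more can be done
None
```

The yellow bin hangs flat and centred in the bay under the yellow card, with the checked shaft lying on its floor, and I handed the job in at about 23.5 s of the 58 s allowed (no verdict was shown).

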